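# Right the spice caddy

## Task

The wooden caddy should hold three identical black-capped spice jars, but the steel double-cone measure has been put in one of its three wells. Take the measure out and stand it upright on the black rubber mat, and put the spare spice jar from the worktop upright, right down, in the well that it leaves. Leave the two jars that are already in the caddy where they are.

Things in the scene. Friction and masses are not known exactly. Their poses are not given: they have to be found in the camera images.
- measure: the wrong part: steel double-cone measure (jigger), 45 mm wide at its rims with a narrow waist, 78 mm tall, 0.09 kg, may be taken from above by its upper part as if it were a 45 mm upright cylinder; origin at the centre of its underside, z up. It starts upright in one of the three wells of the caddy, so its top is 88 mm above the worktop
- spare: the spare jar, standing on the worktop right of the caddy, near an empty drinking glass of about the same width (48 mm, 60 mm tall) that is no part of the job: straight round spice jar, clear with a printed sleeve and a black screw cap, 44 mm in diameter all the way up, 105 mm tall (cap: the top 20 mm), 0.11 kg; origin at the centre of its underside, z up, round so its yaw does not matter. 
- jar_a: a jar already in the caddy, to be left: straight round spice jar, clear with a printed sleeve and a black screw cap, 44 mm in diameter all the way up, 105 mm tall (cap: the top 20 mm), 0.11 kg; origin at the centre of its underside, z up, round so its yaw does not matter. Its top is 115 mm above the worktop
- jar_b: another jar already in the caddy, to be left: same as the spare jar; its top is 115 mm above the worktop
- caddy: fixed wooden block 88 x 270 x 34 mm (its x, y, z) with three round wells in a row along its y axis; origin at the centre of its underside on the worktop. Wells are 60 mm wide at y = +85, 0 and -85 mm of its frame, 24 mm deep, with 3 mm chamfers; their floors are 10 mm and its top face 34 mm above the worktop (a microwave 0.28 m tall stands behind it, its front about 0.57 m ahead of the robot at the nearest: carry things past in front of it)
- well0 (a point): centre of the floor of the well at caddy y = +85 mm, 10 mm above the worktop
- well1 (a point): centre of the floor of the middle well, 10 mm above the worktop
- well2 (a point): centre of the floor of the well at caddy y = -85 mm, 10 mm above the worktop
- mat: fixed flat black rubber bar mat left of the caddy, 160 x 200 mm (its x, y) and 6 mm thick, its top 6 mm above the worktop; origin at the centre of its underside on the worktop
There are look-alikes about, which are no part of the job. Leave any purple look-alike of the spare alone.

How it is judged:
By the outcome, as a careful person would: the job done as asked, in the order asked, and still so for the second after the job is handed in, with the robot touching nothing.
It also fails if it takes over 69 s, if anything falls off the work surface, if the arm or the gripper's body presses on something with over 40 N, if the wrist force passes 120 N, or if a joint passes its speed limit or range.

## Robot

A 6-joint arm with a two-finger parallel gripper is mounted at the origin on a cart in front of the work surface, level with it; the furniture and walls round the work are solid. World frame = base frame: x ahead of the robot, y to its left, z up, the work surface at z = 0. Lengths are in m, angles in rad, forces in N, time in s.
With the tool pointing down it reaches from about 0.275 to 0.85 m from the base axis. Payload 5.2 kg.
Tool frame: the origin (TCP) lies midway between the tips of the shut fingers; the grasp point (between the pads) lies 19 mm behind it; z points along the fingers, y is the line along which they close (so a half turn about z gives the same grasp; the last joint's range is limited). The gripper opens to 85 mm and grips with 20 to 120 N. Pads are 22 mm wide; open, the fingers measure 114 mm over their backs; the gripper's body (76 mm by 85 mm) begins 54 mm behind the grasp point. The pads swing forward as they close: fully open they stand 13 mm farther back than shut.
Start: joints at [1.08, 0.259, 1.535, -0, 1.348, -0.203], TCP at [0.156, 0.527, 0.231] pointing down, gripper open.
Joint ranges: [-3.14, 3.14], [-0.91, 2.08], [0.19, 2.58], [-1.22, 4.36], [0.22, 2.71], [-3.12, 3.12]. Speed limits (rad/s): [2.57, 2.57, 3.14, 3.14, 3.14, 3.14].

## Interface

Orientations are given as a rotation vector (axis times angle).
In Python, from plant import * gives the robot as it stands.
- The arm moves only by the tool servo_tool, never from a script. Its argument "increments" is a list of rows, each a list of 3 entries, a list of its own where there are three numbers: the shift along the tool's x, y, z in m, then the turn, a rotation vector about the tool's x, y, z in degrees, then the opening, from -1 (shut) to 1 (fully open). A call has 1 to 20 rows; each row is the pose to reach, as a shift and turn from the pose commanded when the call began, along the tool's axes at that moment; what a row does not reach only later rows make up. A row lasts 1/12 s, in which the tool goes at most 41.7 mm and 7.16 degrees, less where a joint would pass 70% of its speed; a pose out of reach is approached as far as the arm can. A call with a gripper value outside its range is refused whole. The fingers move at their own pace and stop on an object; "newtons" is the grip in N (left out, the last holds). Time passes only in rows, so rows that repeat a pose let the fingers close. It gives the time, the measured TCP pose, the force, the opening and the grip force at its end, in the units of the state.
- read_state(): the state, without advancing time (a new reading comes with each control period).
- camera(name): name is "scene" or "side" or "wrist"; returns (picture, depth): 420x560x3 uint8, red, green, blue; 420x560 float32, m along the optical axis (not along the pixel's ray), 0 where there is no reading.
- get_calibration(name): a dict with "camera_matrix" (3x3 intrinsics, pixels), "k1" (the pictures are not rectified: a ray, as slopes to the right and down, at radius r is drawn at 1 + k1 r^2 times it, then the intrinsics apply), "camera_from_world" (4x4, takes a point from world to camera coordinates). Camera axes: x right, y up, looking along -z (the intrinsics and any distortion apply to the point x, -y, -z); pixel columns grow to the right and rows downward; lengths in m; the calibration is good to about 2 mm. A picture is of the moment at which its call begins: read the wrist's pose just before it. get_calibration takes no time and is no camera call; for the wrist camera it gives the pose at the moment of the call.
- sign_off(): hands the job in; it is judged then, once.
The state is a dict: "time": time; "joint_positions": joint angles; "joint_velocities": joint speeds; "effort": joint torques, N m; "eef_pos": TCP position; "eef_rot": TCP orientation; "wrist_force": force on the tool from outside, world axes, zero at the start; "ft_torque": the same for the moment, N m; "grip_width": opening from 0.0 (shut) to 1.0 (fully open); "grip_force": force on a finger pad.
Only numpy, scipy, OpenCV 4.12 (cv2) and the standard library are available. Lean on these libraries where they do the work, as an engineer would, in place of code of your own. Each camera call takes 0.05 s, during which the arm holds its last target. There are 200 camera calls.

## Working session

There is one attempt and no reset: what is moved stays moved. The work goes in short steps, Python scripts to look and compute and a tool call to move; the robot and the scene stay as the last step left them, time stands still between calls to the robot, and variables do not carry over. Pictures are saved under pics/ and viewed, at most 10 in all, crops included, and the job is handed in when it is done.

Besides the shell and the picture viewer there is one more tool, called after ">>>" as a command line: name --argument value ..., lists and objects as JSON in quotes. servo_tool: Moves the arm, as the interface text tells. Its arguments: {"type":"object","properties":{"increments":{"type":"array","items":{"type":"array"}},"newtons":{"type":"number"}},"required":["increments"]}

```bash
mkdir -p pics; cat > h.py <<'E'
from plant import *
import numpy as np, cv2
from scipy.spatial.transform import Rotation as R
def snap(n):
    c=get_calibration(n); p,d=camera(n); np.savez(''+n+'.npz',p=p,d=d,K=c["camera_matrix"],k1=c["k1"],T=c["camera_from_world"]); return p,d
def load(n): return np.load(''+n+'.npz')
def cloud(z):
    K=z['K'];k1=float(z['k1']);d=z['d'];h,w=d.shape
    u,v=np.meshgrid(np.arange(w),np.arange(h))
    x=cv2.undistortPoints(np.stack([u,v],-1).reshape(-1,1,2).astype(float),K,np.array([k1,0,0,0,0])).reshape(h,w,2)
    pc=np.stack([x[...,0]*d,-x[...,1]*d,-d,np.ones_like(d)],-1)
    P=(pc@np.linalg.inv(z['T']).T)[...,:3]; P[d==0]=np.nan
    return P
E
python3 - <<'E'
from h import *
for n in("scene","side"):
    p,d=snap(n); cv2.imwrite(f'pics/{n}0.png',p[...,::-1])
s=read_state(); print(s['time'],s['eef_pos'],s['eef_rot'],s['grip_width'])
E
```

```text
0.1 [0.15584767 0.52694009 0.23054786] [-4.50421088e-01 -3.10855752e+00  2.56133547e-03] 1.0008376507585406
```

View pics/scene0.png

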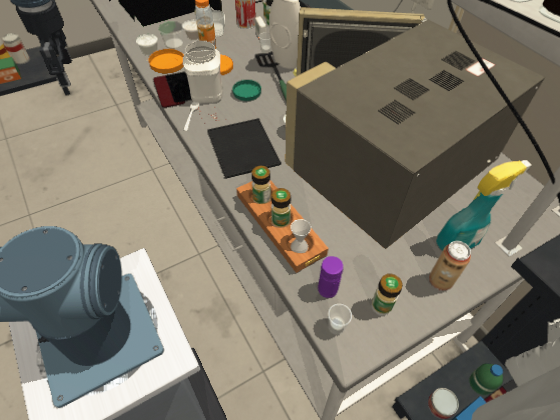

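View pics/side0.png

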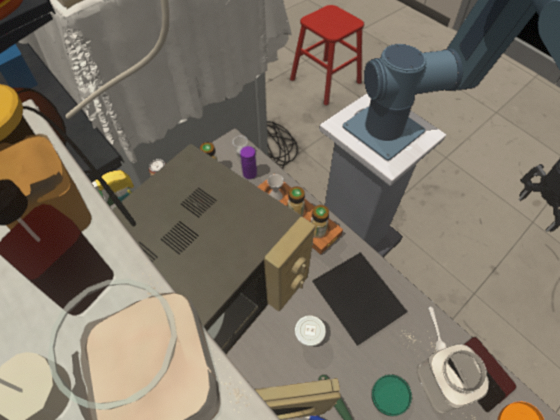

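The scene picture shows the caddy with jars at (261,185) and (281,205), and the measure at (300,235) in the right-hand well. The mat is at (243,147). These could be taken for the spare:
- the sleeved jar with a black cap at (388,293), which matches the caddy jars
- the purple look-alike at (330,277)
- the glass at (339,318)
- the brown can at (452,265)

I choose (388,293), then check it in a crop and measure it.

```bash
python3 - <<'E'
from h import *
z=load('scene');P=cloud(z);p=z['p']
cv2.imwrite('pics/crop1.png',cv2.resize(p[160:340,230:480,::-1],None,fx=3,fy=3,interpolation=cv2.INTER_CUBIC))
np.set_printoptions(precision=3,suppress=True)
def top(name,u0,u1,v0,v1,zl,zh):
    q=P[v0:v1,u0:u1].reshape(-1,3); q=q[(q[:,2]>zl)&(q[:,2]<zh)]
    if len(q)<4: print(name,'none',len(q));return
    c,r=cv2.minEnclosingCircle(q[:,:2].astype(np.float32))
    print(name,len(q),'circ',np.array(c),r,'mean',q.mean(0),'zmax',np.nanmax(P[v0:v1,u0:u1,2]))
top('jarA',245,275,160,190,.109,.122)
top('jarB',268,294,183,215,.109,.122)
top('measure',286,314,215,255,.08,.095)
top('spare',372,405,270,315,.099,.112)
top('purple',315,345,250,300,.095,.14)
top('glass',325,355,300,335,.05,.07)
top('can',430,475,235,295,.09,.16)
q=P[170:275,230:335].reshape(-1,3);q=q[(q[:,2]>.029)&(q[:,2]<.038)]
b=cv2.minAreaRect(q[:,:2].astype(np.float32));print('caddy',b)
g=p.astype(int).sum(2)
m=(g[115:180,200:285]<130);q=P[115:180,200:285][m];q=q[(q[:,2]>-.005)&(q[:,2]<.015)]
print('mat',cv2.minAreaRect(q[:,:2].astype(np.float32)),q[:,2].mean())
# micro front
q=P.reshape(-1,3);q=q[(q[:,2]>.1)&(q[:,2]<.3)&(abs(q[:,1])<.6)&(q[:,0]>.45)]
print('micro minx',[(y,q[(q[:,1]>y)&(q[:,1]<y+.1),0].min() if ((q[:,1]>y)&(q[:,1]<y+.1)).any() else None) for y in np.arange(-.4,.6,.1)])
E
```

```text
jarA 221 circ [0.452 0.138] 0.02332012727856636 mean [0.45  0.136 0.115] zmax 0.1190869346083041
jarB 250 circ [0.457 0.054] 0.022681988775730133 mean [0.456 0.052 0.115] zmax 0.11926917989567043
measure 118 circ [ 0.459 -0.028] 0.02436080388724804 mean [ 0.463 -0.024  0.085] zmax 0.09160241897792298
spare 359 circ [ 0.535 -0.242] 0.022183071821928024 mean [ 0.534 -0.243  0.105] zmax 0.10838028053780158
purple 363 circ [ 0.458 -0.15 ] 0.023235229775309563 mean [ 0.457 -0.152  0.104] zmax 0.10856711170796818
glass 180 circ [ 0.426 -0.23 ] 0.024372344836592674 mean [ 0.427 -0.229  0.057] zmax 0.0626826572856739
can 751 circ [ 0.684 -0.26 ] 0.027308136224746704 mean [ 0.678 -0.263  0.121] zmax 0.13669763659716327
caddy ((0.5046083927154541, 0.05783947557210922), (0.18680310249328613, 0.27291738986968994), 2.5602128505706787)
mat ((0.5006617307662964, 0.3427189290523529), (0.2006809264421463, 0.1553632616996765), 79.75029754638672) 0.0062119657760452895
micro minx [(np.float64(-0.4), np.float64(0.746143217096423)), (np.float64(-0.30000000000000004), np.float64(0.5145435850694985)), (np.float64(-0.20000000000000007), np.float64(0.45000971084803476)), (np.float64(-0.10000000000000009), np.float64(0.601776757325744)), (np.float64(-1.1102230246251565e-16), np.float64(0.45009517350979367)), (np.float64(0.09999999999999987), np.float64(0.45003136839706537)), (np.float64(0.19999999999999984), np.float64(0.564421900609868)), (np.float64(0.2999999999999998), np.float64(0.8217626880947585)), (np.float64(0.3999999999999998), np.float64(0.7459949897335172)), (np.float64(0.4999999999999998), np.float64(0.4567012428399957))]
```

View pics/crop1.png

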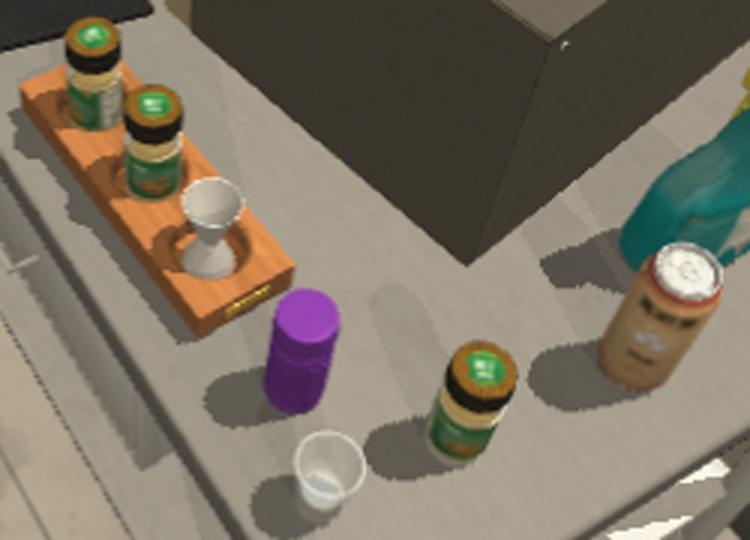

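The crop confirms the jar at (388,293): black cap and green and cream sleeve, the same as the caddy jars. The purple jar and the glass stand apart from it. Next I fit the caddy and mat more carefully and check the clearance to the microwave.

```bash
python3 - <<'E'
from h import *
np.set_printoptions(precision=3,suppress=True)
for n in('scene','side'):
    z=load(n);P=cloud(z);p=z['p'].astype(int)
    X=P.reshape(-1,3);C=p.reshape(-1,3)
    m=(C[:,0]>C[:,2]+60)&(X[:,2]>.03)&(X[:,2]<.038)&(X[:,0]>.35)&(X[:,0]<.56)&(abs(X[:,1]-.05)<.2)
    b=cv2.minAreaRect(X[m,:2].astype(np.float32));print(n,'caddy',m.sum(),b)
    for nm,c,h in(('A',(.452,.138),.115),('B',(.457,.054),.115),('M',(.459,-.028),.088),('S',(.535,-.242),.105)):
        k=(np.hypot(X[:,0]-c[0],X[:,1]-c[1])<.035)&(abs(X[:,2]-h)<.006)
        if k.sum()>5: print(nm,k.sum(),cv2.minEnclosingCircle(X[k,:2].astype(np.float32)),X[k,2].mean())
    for a in np.arange(-.3,.5,.05):
        k=(X[:,1]>a)&(X[:,1]<a+.05)&(X[:,2]>.125)&(X[:,2]<.35)&(X[:,0]>.3)&(X[:,0]<.9)
        if k.any(): print('obst y%.2f minx %.3f'%(a,X[k,0].min()),end='; ')
    print()
    m=(C.sum(1)<150)&(abs(X[:,2]-.006)<.006)&(abs(X[:,0]-.5)<.15)&(abs(X[:,1]-.34)<.15)
    print('mat',m.sum(),cv2.minAreaRect(X[m,:2].astype(np.float32)))
s=read_state();Rm=R.from_rotvec(s['eef_rot']).as_matrix();print(Rm)
print('tool shift to above measure',Rm.T@(np.array([.459,-.028,.16])-s['eef_pos']))
E
```

```text
scene caddy 1544 ((0.4559341073036194, 0.055663056671619415), (0.08935733139514923, 0.27291738986968994), 2.5602128505706787)
A 221 ((0.45199334621429443, 0.13769400119781494), 0.02332012727856636) 0.11493386600040979
B 250 ((0.45679113268852234, 0.05400022119283676), 0.022681988775730133) 0.11513982777887936
M 102 ((0.4592357873916626, -0.028353437781333923), 0.02436080388724804) 0.08618220307496498
S 359 ((0.535279393196106, -0.24207131564617157), 0.022183071821928024) 0.10505624848550167
obst y-0.30 minx 0.662; obst y-0.25 minx 0.665; obst y-0.20 minx 0.775; obst y-0.15 minx 0.619; obst y-0.10 minx 0.610; obst y-0.05 minx 0.602; obst y-0.00 minx 0.593; obst y0.05 minx 0.584; obst y0.10 minx 0.576; obst y0.15 minx 0.567; obst y0.20 minx 0.565; obst y0.35 minx 0.822; obst y0.40 minx 0.750; obst y0.45 minx 0.746; 
mat 2663 ((0.5000907182693481, 0.3422809839248657), (0.2016715556383133, 0.15732532739639282), 79.77819061279297)
side caddy 579 ((0.457797110080719, 0.05492182821035385), (0.08964275568723679, 0.27073192596435547), 2.192070245742798)
A 201 ((0.45582038164138794, 0.13772837
[... 221 characters left out ...]
8621796457030398
S 134 ((0.5380999445915222, -0.2402878850698471), 0.023019736632704735) 0.10450512254384448
obst y-0.30 minx 0.668; obst y-0.25 minx 0.672; obst y-0.20 minx 0.784; obst y-0.15 minx 0.626; obst y-0.10 minx 0.615; obst y-0.05 minx 0.608; obst y-0.00 minx 0.598; obst y0.05 minx 0.590; obst y0.10 minx 0.582; obst y0.15 minx 0.574; obst y0.20 minx 0.570; obst y0.25 minx 0.625; obst y0.35 minx 0.835; obst y0.40 minx 0.757; obst y0.45 minx 0.750; 
mat 4036 ((0.5063655972480774, 0.3440916836261749), (0.19436371326446533, 0.15642084181308746), 79.40836334228516)
[[-0.959  0.284 -0.001]
 [ 0.284  0.959 -0.002]
 [ 0.    -0.002 -1.   ]]
tool shift to above measure [-0.448 -0.446  0.071]
```

>>> servo_tool --increments '[[[-0.451,-0.446,0.05],[0,0,71],1],[[-0.451,-0.446,0.05],[0,0,71],1],[[-0.451,-0.446,0.05],[0,0,71],1],[[-0.451,-0.446,0.05],[0,0,71],1],[[-0.451,-0.446,0.05],[0,0,71],1],[[-0.451,-0.446,0.05],[0,0,71],1],[[-0.451,-0.446,0.05],[0,0,71],1],[[-0.451,-0.446,0.05],[0,0,71],1],[[-0.451,-0.446,0.05],[0,0,71],1],[[-0.451,-0.446,0.05],[0,0,71],1],[[-0.451,-0.446,0.05],[0,0,71],1],[[-0.451,-0.446,0.05],[0,0,71],1],[[-0.451,-0.446,0.05],[0,0,71],1],[[-0.451,-0.446,0.05],[0,0,71],1],[[-0.451,-0.446,0.05],[0,0,71],1],[[-0.451,-0.446,0.05],[0,0,71],1],[[-0.451,-0.446,0.05],[0,0,71],1],[[-0.451,-0.446,0.05],[0,0,71],1],[[-0.451,-0.446,0.05],[0,0,71],1],[[-0.451,-0.446,0.05],[0,0,71],1]]'

```text
time: 1.77
eef_pos: [0.4611, -0.0268, 0.1813]
eef_rot: [-2.17, -2.271, -0.0]
wrist_force: [0.8, -0.2, 0.2]
grip_width: 0.998
grip_force: 0.0
```

```bash
python3 - <<'E'
from h import *
p,d=snap('wrist'); cv2.imwrite('pics/w1.png',p[...,::-1])
P=cloud(load('wrist')).reshape(-1,3)
for nm,c,h in(('B',(.458,.054),.115),('M',(.4615,-.029),.087)):
    k=(np.hypot(P[:,0]-c[0],P[:,1]-c[1])<.035)&(abs(P[:,2]-h)<.005)
    if k.sum()>5: print(nm,k.sum(),cv2.minEnclosingCircle(P[k,:2].astype(np.float32)),P[k].mean(0))
s=read_state();print(s['eef_pos'],R.from_rotvec(s['eef_rot']).as_matrix().round(3),s['joint_positions'])
E
```

```text
B 4655 ((0.45926016569137573, 0.05322198569774628), 0.02177686244249344) [0.45925493 0.05352967 0.11597096]
M 1084 ((0.4614618420600891, -0.029638510197401047), 0.022744735702872276) [ 0.46159752 -0.03316668  0.08646086]
[ 0.46127534 -0.02679102  0.18144387] [[-0.046  0.999 -0.   ]
 [ 0.999  0.046  0.   ]
 [ 0.    -0.    -1.   ]] [-3.00352489e-01  1.42859904e-01  1.81097106e+00  2.43073101e-04
  1.18796388e+00 -3.46323831e-01]
```

View pics/w1.png

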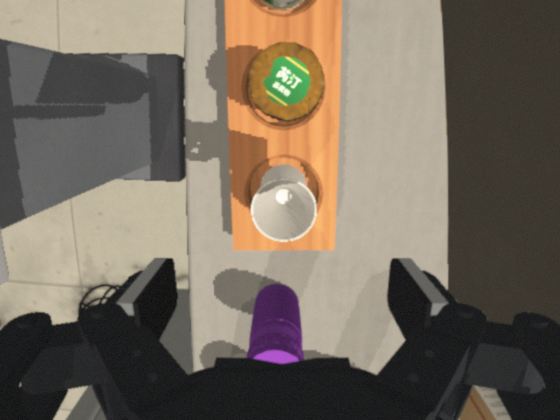

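The wrist view shows the measure standing in its well with its rim at (284,210), and it measures at (0.4615, -0.0296). Now I descend.

>>> servo_tool --increments '[[[-0.003,0,0.03],[0,0,0],1],[[-0.003,0,0.06],[0,0,0],1],[[-0.003,0,0.09],[0,0,0],1],[[-0.003,0,0.11],[0,0,0],1],[[-0.003,0,0.125],[0,0,0],1],[[-0.003,0,0.13],[0,0,0],1],[[-0.003,0,0.13],[0,0,0],1],[[-0.003,0,0.13],[0,0,0],1],[[-0.003,0,0.13],[0,0,0],-1],[[-0.003,0,0.13],[0,0,0],-1],[[-0.003,0,0.13],[0,0,0],-1],[[-0.003,0,0.13],[0,0,0],-1],[[-0.003,0,0.13],[0,0,0],-1],[[-0.003,0,0.13],[0,0,0],-1],[[-0.003,0,0.13],[0,0,0],-1],[[-0.003,0,0.13],[0,0,0],-1],[[-0.003,0,0.13],[0,0,0],-1],[[-0.003,0,0.13],[0,0,0],-1]]' --newtons 35

```text
time: 3.32
eef_pos: [0.4627, -0.0315, 0.0523]
eef_rot: [2.171, 2.268, 0.001]
wrist_force: [-1.2, 0.3, 6.4]
grip_width: 0.509
grip_force: 34.8
```

>>> servo_tool --increments '[[[0,0,-0.015],[0,0,0],-1],[[0,0,-0.04],[0,0,0],-1],[[0,0,-0.07],[0,0,0],-1],[[0,0,-0.105],[0,0,0],-1],[[0,0,-0.135],[0,0,0],-1],[[0.01,-0.015,-0.15],[0,0,0],-1],[[0.035,-0.03,-0.15],[0,0,0],-1],[[0.065,-0.035,-0.15],[0,0,0],-1],[[0.095,-0.035,-0.15],[0,0,0],-1],[[0.125,-0.035,-0.15],[0,0,0],-1],[[0.155,-0.035,-0.15],[0,0,0],-1],[[0.185,-0.035,-0.15],[0,0,0],-1],[[0.215,-0.025,-0.15],[0,0,0],-1],[[0.245,-0.01,-0.15],[0,0,0],-1],[[0.275,0,-0.15],[0,0,0],-1],[[0.305,0.01,-0.15],[0,0,0],-1],[[0.335,0.02,-0.15],[0,0,0],-1],[[0.355,0.026,-0.15],[0,0,0],-1],[[0.365,0.029,-0.15],[0,0,0],-1],[[0.365,0.029,-0.15],[0,0,0],-1]]'

```text
time: 4.98
eef_pos: [0.475, 0.3363, 0.2009]
eef_rot: [-2.17, -2.272, 0.0]
wrist_force: [0.7, 0.1, 0.1]
grip_width: 0.509
grip_force: 36.1
```

```bash
python3 - <<'E'
from h import *
p,d=snap('side'); 
P=cloud(load('side'))
q=P.reshape(-1,3)
k=(np.hypot(q[:,0]-.475,q[:,1]-.336)<.03)&(q[:,2]>.03)&(q[:,2]<.3)
h=np.histogram(q[k,2],bins=np.arange(.1,.3,.01));print(h[0])
for lo in np.arange(.12,.24,.01):
    a=q[k&(q[:,2]>lo)&(q[:,2]<lo+.01)]
    if len(a)>3: print('%.2f'%lo,len(a),a.min(0).round(3),a.max(0).round(3))
s=read_state();print(s['eef_pos'],s['wrist_force'])
c=get_calibration('side');x=c['camera_from_world']@[.475,.336,.18,1];u=int(c['camera_matrix'][0,0]*x[0]/-x[2]+c['camera_matrix'][0,2]);v=int(c['camera_matrix'][1,1]*-x[1]/-x[2]+c['camera_matrix'][1,2]);print(u,v)
u=min(max(u,100),460);v=min(max(v,90),330)
cv2.imwrite('pics/s1.png',cv2.resize(p[v-90:v+90,u-100:u+100,::-1],None,fx=3,fy=3))
E
```

```text
[ 0  0  0  0  0  8 72 37 26 10 22 25 34 39  2  3  6 19 14]
0.15 8 [0.468 0.327 0.157] [0.494 0.358 0.16 ]
0.16 72 [0.463 0.325 0.16 ] [0.495 0.359 0.17 ]
0.17 37 [0.467 0.332 0.17 ] [0.492 0.355 0.18 ]
0.18 26 [0.471 0.343 0.18 ] [0.487 0.351 0.19 ]
0.19 10 [0.468 0.339 0.192] [0.484 0.348 0.198]
0.20 22 [0.466 0.329 0.201] [0.503 0.349 0.21 ]
0.21 25 [0.463 0.328 0.21 ] [0.503 0.354 0.22 ]
0.22 34 [0.459 0.335 0.221] [0.502 0.357 0.23 ]
0.23 39 [0.451 0.345 0.23 ] [0.496 0.361 0.239]
[0.47468595 0.33482171 0.20083623] [-0.39022546 -0.92096499 -1.27181926]
379 256
```

View pics/s1.png

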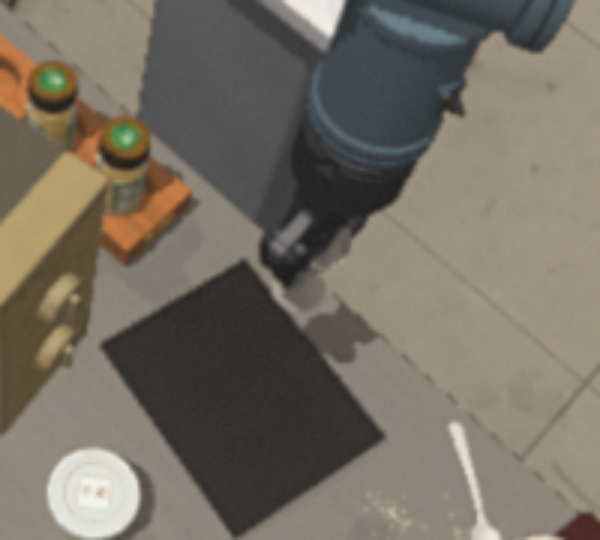

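The crop shows the measure held clear above the mat's near edge, upright, with both caddy jars undisturbed. Its underside is at z ≈ 0.159. Lower it.

>>> servo_tool --increments '[[[0,0,0.03],[0,0,0],-1],[[0,0,0.06],[0,0,0],-1],[[0,0,0.09],[0,0,0],-1],[[0,0,0.115],[0,0,0],-1],[[0,0,0.13],[0,0,0],-1],[[0,0,0.14],[0,0,0],-1],[[0,0,0.146],[0,0,0],-1],[[0,0,0.149],[0,0,0],-1],[[0,0,0.151],[0,0,0],-1],[[0,0,0.152],[0,0,0],-1],[[0,0,0.152],[0,0,0],-1],[[0,0,0.152],[0,0,0],-1]]'

```text
time: 6.03
eef_pos: [0.4756, 0.3349, 0.0502]
eef_rot: [2.172, 2.269, 0.002]
wrist_force: [0.1, 0.4, -1.8]
grip_width: 0.51
grip_force: 36.0
```

>>> servo_tool --increments '[[[0,0,0.001],[0,0,0],-1],[[0,0,0.0015],[0,0,0],-1],[[0,0,0.0015],[0,0,0],-1],[[0,0,0.0015],[0,0,0],-1]]'

```text
time: 6.37
eef_pos: [0.4754, 0.3349, 0.0483]
eef_rot: [2.172, 2.27, 0.001]
wrist_force: [-1.0, 0.0, 2.9]
grip_width: 0.504
grip_force: 36.3
```

There is contact of about 4 N. Release and rise.

>>> servo_tool --increments '[[[0,0,0],[0,0,0],-0.1],[[0,0,0],[0,0,0],0.2],[[0,0,0],[0,0,0],0.5],[[0,0,0],[0,0,0],0.8],[[0,0,0],[0,0,0],1],[[0,0,0],[0,0,0],1],[[0,0,0],[0,0,0],1],[[0,0,0],[0,0,0],1],[[0,0,-0.01],[0,0,0],1],[[0,0,-0.03],[0,0,0],1],[[0,0,-0.06],[0,0,0],1],[[0,0,-0.095],[0,0,0],1],[[0,0,-0.13],[0,0,0],1],[[0,0,-0.16],[0,0,0],1],[[0,0,-0.16],[0,0,0],1],[[0,0,-0.16],[0,0,0],1]]'

```text
time: 7.7
eef_pos: [0.4763, 0.3352, 0.211]
eef_rot: [2.171, 2.268, 0.008]
wrist_force: [0.4, 0.6, -0.6]
grip_width: 1.0
grip_force: 0.0
```

```bash
python3 - <<'E'
from h import *
for n in('scene','side'):
    snap(n);q=cloud(load(n)).reshape(-1,3)
    k=(np.hypot(q[:,0]-.476,q[:,1]-.335)<.04)&(q[:,2]>.015)&(q[:,2]<.1)
    a=q[k];print(n,len(a))
    for lo,hi in((.015,.03),(.075,.09)):
        b=a[(a[:,2]>lo)&(a[:,2]<hi)]
        if len(b)>4: print(lo,b.min(0).round(3),b.max(0).round(3))
    for nm,c,h in(('S',(.5365,-.241),.105),('A',(.454,.138),.115),('B',(.459,.054),.115)):
        k=(np.hypot(q[:,0]-c[0],q[:,1]-c[1])<.035)&(abs(q[:,2]-h)<.006)
        if k.sum()>5: print(nm,k.sum(),cv2.minEnclosingCircle(q[k,:2].astype(np.float32)))
s=read_state();print(s['eef_pos'],R.from_rotvec(s['eef_rot']).as_matrix().round(3),s['joint_positions'])
E
```

```text
scene 327
0.015 [0.453 0.321 0.015] [0.485 0.345 0.03 ]
0.075 [0.448 0.315 0.075] [0.493 0.362 0.087]
S 358 ((0.5352472066879272, -0.24110771715641022), 0.02211664989590645)
A 218 ((0.45216304063796997, 0.13790223002433777), 0.023457862436771393)
B 253 ((0.45704931020736694, 0.05316516384482384), 0.02321375533938408)
side 325
0.015 [0.462 0.323 0.015] [0.492 0.354 0.03 ]
0.075 [0.454 0.317 0.075] [0.497 0.358 0.088]
S 135 ((0.5386174321174622, -0.2388661503791809), 0.0256393700838089)
A 204 ((0.4552396833896637, 0.13796555995941162), 0.022708086296916008)
B 191 ((0.46084725856781006, 0.05333521589636803), 0.0227174274623394)
[0.47446205 0.33438586 0.20742725] [[-0.044  0.999 -0.001]
 [ 0.999  0.044 -0.   ]
 [-0.    -0.001 -1.   ]] [4.21855431e-01 3.29996563e-01 1.49568360e+00 4.86424288e-07
 1.31689155e+00 3.78073000e-01]
```

The measure stands upright on the mat at (0.473, 0.338) with its top at 87 mm, and the jars are unmoved. Next I go to the spare.

>>> servo_tool --increments '[[[-0.03,-0.012,0],[0,0,0],1],[[-0.065,-0.025,0],[0,0,0],1],[[-0.1,-0.038,0],[0,0,0],1],[[-0.135,-0.05,0],[0,0,0],1],[[-0.17,-0.052,0],[0,0,0],1],[[-0.205,-0.054,0],[0,0,0],1],[[-0.24,-0.055,0],[0,0,0],1],[[-0.275,-0.057,0],[0,0,0],1],[[-0.31,-0.058,0],[0,0,0],1],[[-0.345,-0.06,0],[0,0,0],1],[[-0.38,-0.061,0],[0,0,0],1],[[-0.41,-0.046,0],[0,0,0],1],[[-0.44,-0.031,0],[0,0,0],1],[[-0.47,-0.016,0],[0,0,0],1],[[-0.5,-0.001,0],[0,0,0],1],[[-0.53,0.014,0],[0,0,0],1],[[-0.56,0.029,0],[0,0,0],1],[[-0.577,0.037,0],[0,0,0],1],[[-0.577,0.037,0],[0,0,0],1],[[-0.577,0.037,0],[0,0,0],1]]'

```text
time: 9.47
eef_pos: [0.5364, -0.2403, 0.2054]
eef_rot: [-2.171, -2.264, 0.001]
wrist_force: [0.3, 0.7, -0.3]
grip_width: 0.994
grip_force: 0.0
```

```bash
python3 - <<'E'
from h import *
p,d=snap('wrist'); cv2.imwrite('pics/w2.png',p[...,::-1])
q=cloud(load('wrist')).reshape(-1,3)
k=(np.hypot(q[:,0]-.5365,q[:,1]+.241)<.035)&(abs(q[:,2]-.105)<.005)
print(k.sum(),cv2.minEnclosingCircle(q[k,:2].astype(np.float32)),q[k].mean(0))
s=read_state();print(s['eef_pos'],R.from_rotvec(s['eef_rot']).as_matrix().round(3))
E
```

```text
2862 ((0.537510097026825, -0.2426619976758957), 0.02196706086397171) [ 0.53779165 -0.24197973  0.10587258]
[ 0.53618433 -0.23938406  0.2058404 ] [[-0.043  0.999 -0.003]
 [ 0.999  0.043  0.003]
 [ 0.003 -0.003 -1.   ]]
```

View pics/w2.png

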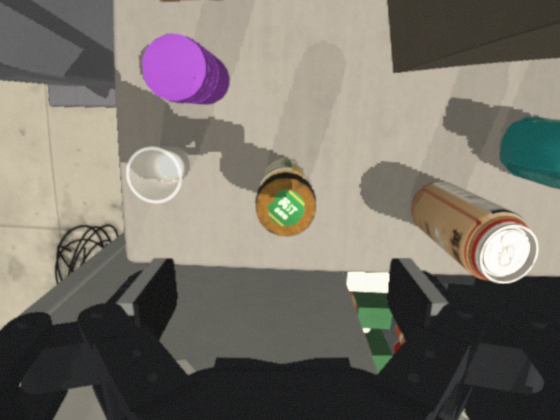

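The wrist view shows the spare at (286,200) between the finger lines, with the glass at (155,175), the purple jar at (175,68) and the can at (505,250) all clear. I descend and grip.

>>> servo_tool --increments '[[[-0.0025,0.001,0.03],[0,0,0],1],[[-0.0025,0.001,0.06],[0,0,0],1],[[-0.0025,0.001,0.09],[0,0,0],1],[[-0.0025,0.001,0.115],[0,0,0],1],[[-0.0025,0.001,0.135],[0,0,0],1],[[-0.0025,0.001,0.142],[0,0,0],1],[[-0.0025,0.001,0.142],[0,0,0],1],[[-0.0025,0.001,0.142],[0,0,0],1],[[-0.0025,0.001,0.142],[0,0,0],-1],[[-0.0025,0.001,0.142],[0,0,0],-1],[[-0.0025,0.001,0.142],[0,0,0],-1],[[-0.0025,0.001,0.142],[0,0,0],-1],[[-0.0025,0.001,0.142],[0,0,0],-1],[[-0.0025,0.001,0.142],[0,0,0],-1],[[-0.0025,0.001,0.142],[0,0,0],-1],[[-0.0025,0.001,0.142],[0,0,0],-1],[[-0.0025,0.001,0.142],[0,0,0],-1],[[-0.0025,0.001,0.142],[0,0,0],-1]]' --newtons 40

```text
time: 11.02
eef_pos: [0.539, -0.2431, 0.0672]
eef_rot: [2.171, 2.268, 0.001]
wrist_force: [-0.3, 0.9, 5.8]
grip_width: 0.506
grip_force: 40.2
```

>>> servo_tool --increments '[[[0,0,-0.015],[0,0,0],-1],[[0,0,-0.04],[0,0,0],-1],[[0,0,-0.07],[0,0,0],-1],[[0,0,-0.105],[0,0,0],-1],[[0,0,-0.135],[0,0,0],-1],[[0,0,-0.15],[0,0,0],-1],[[0.025,-0.01,-0.15],[0,0,0],-1],[[0.055,-0.02,-0.15],[0,0,0],-1],[[0.09,-0.03,-0.15],[0,0,0],-1],[[0.125,-0.04,-0.15],[0,0,0],-1],[[0.16,-0.05,-0.15],[0,0,0],-1],[[0.19,-0.06,-0.15],[0,0,0],-1],[[0.21,-0.067,-0.15],[0,0,0],-1],[[0.217,-0.069,-0.15],[0,0,0],-1],[[0.217,-0.069,-0.15],[0,0,0],-1],[[0.217,-0.069,-0.15],[0,0,0],-1]]'

```text
time: 12.35
eef_pos: [0.4605, -0.0293, 0.2161]
eef_rot: [2.17, 2.269, 0.0]
wrist_force: [0.7, 0.2, -0.5]
grip_width: 0.507
grip_force: 40.9
```

```bash
python3 - <<'E'
from h import *
for n in('scene','side'):
    snap(n);q=cloud(load(n)).reshape(-1,3)
    k=(np.hypot(q[:,0]-.4605,q[:,1]+.03)<.032)&(q[:,2]>.12)&(q[:,2]<.2);a=q[k]
    print(n,len(a))
    for lo in(.13,.145,.16,.175,.19):
        b=a[(a[:,2]>lo)&(a[:,2]<lo+.015)]
        if len(b)>4: print(lo,b.min(0).round(3),b.max(0).round(3))
p=load('side')['p'];cv2.imwrite('pics/s2.png',cv2.resize(p[110:290,200:400,::-1],None,fx=3,fy=3))
s=read_state();print(s['eef_pos'],s['eef_rot'],s['wrist_force'],s['grip_width'])
E
```

```text
scene 316
0.145 [ 0.436 -0.05   0.151] [ 0.475 -0.018  0.16 ]
0.16 [ 0.435 -0.051  0.16 ] [ 0.472 -0.018  0.175]
0.175 [ 0.436 -0.052  0.175] [ 0.474 -0.015  0.19 ]
0.19 [ 0.435 -0.052  0.19 ] [ 0.472 -0.022  0.199]
side 203
0.145 [ 0.448 -0.038  0.149] [ 0.483 -0.007  0.16 ]
0.16 [ 0.448 -0.037  0.16 ] [ 0.484 -0.007  0.175]
0.175 [ 0.45  -0.044  0.175] [ 0.485 -0.007  0.189]
0.19 [ 0.449 -0.042  0.19 ] [ 0.485 -0.006  0.2  ]
[ 0.46068919 -0.03004687  0.21590001] [ 2.17261870e+00  2.26804286e+00 -1.76142966e-04] [ 0.02537855  0.32111176 -1.02036088] 0.5035549951649827
```

View pics/s2.png

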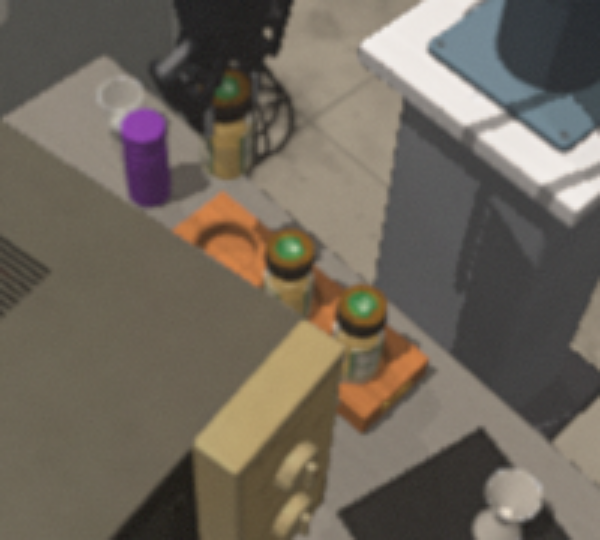

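The crop shows the jar upright over the empty well, which is visible at (230,240), with the measure standing on the mat at (510,495). The jar's centre is about (0.460, -0.0295), against the well's (0.4605, -0.0297). I lower it.

>>> servo_tool --increments '[[[0,0,0.03],[0,0,0],-1],[[0,0,0.06],[0,0,0],-1],[[0,0,0.085],[0,0,0],-1],[[0,0,0.1],[0,0,0],-1],[[0,0,0.11],[0,0,0],-1],[[0,0,0.12],[0,0,0],-1],[[0,0,0.128],[0,0,0],-1],[[0,0,0.134],[0,0,0],-1],[[0,0,0.137],[0,0,0],-1],[[0,0,0.138],[0,0,0],-1],[[0,0,0.138],[0,0,0],-1],[[0,0,0.138],[0,0,0],-1]]'

```text
time: 13.45
eef_pos: [0.4604, -0.0291, 0.0782]
eef_rot: [2.172, 2.269, 0.001]
wrist_force: [0.1, -0.7, -1.4]
grip_width: 0.508
grip_force: 40.9
```

>>> servo_tool --increments '[[[0,0,0.001],[0,0,0],-1],[[0,0,0.0015],[0,0,0],-1],[[0,0,0.002],[0,0,0],-1],[[0,0,0.002],[0,0,0],-1],[[0,0,0.002],[0,0,0],-1]]'

```text
time: 13.87
eef_pos: [0.4605, -0.029, 0.0772]
eef_rot: [2.171, 2.269, 0.001]
wrist_force: [-2.0, 0.3, 8.9]
grip_width: 0.506
grip_force: 41.8
```

Floor contact of about 10 N, at the expected height. Release and rise.

>>> servo_tool --increments '[[[0,0,0],[0,0,0],-0.1],[[0,0,0],[0,0,0],0.2],[[0,0,0],[0,0,0],0.5],[[0,0,0],[0,0,0],0.8],[[0,0,0],[0,0,0],0.9],[[0,0,0],[0,0,0],0.9],[[0,0,0],[0,0,0],0.9],[[0,0,0],[0,0,0],0.9],[[0,0,-0.01],[0,0,0],0.9],[[0,0,-0.03],[0,0,0],0.9],[[0,0,-0.06],[0,0,0],0.9],[[0,0,-0.095],[0,0,0],0.9],[[0,-0.03,-0.13],[0,0,0],0.9],[[0,-0.06,-0.15],[0,0,0],0.9],[[0,-0.09,-0.15],[0,0,0],0.9],[[0,-0.1,-0.15],[0,0,0],0.9],[[0,-0.1,-0.15],[0,0,0],0.9],[[0,-0.1,-0.15],[0,0,0],0.9]]'

```text
time: 15.37
eef_pos: [0.3603, -0.0334, 0.2258]
eef_rot: [2.173, 2.268, 0.001]
wrist_force: [0.9, 0.9, 0.3]
grip_width: 0.949
grip_force: 0.0
```

```bash
python3 - <<'E'
from h import *
for n in('scene','side'):
    snap(n);q=cloud(load(n)).reshape(-1,3)
    for nm,c,h in(('new',(.4605,-.03),.115),('A',(.454,.138),.115),('B',(.459,.054),.115),('M',(.474,.337),.083)):
        k=(np.hypot(q[:,0]-c[0],q[:,1]-c[1])<.035)&(abs(q[:,2]-h)<.006)
        if k.sum()>5: print(n,nm,k.sum(),cv2.minEnclosingCircle(q[k,:2].astype(np.float32)),q[k,2].mean())
p=load('side')['p'];cv2.imwrite('pics/s3.png',cv2.resize(p[110:330,200:440,::-1],None,fx=2.5,fy=2.5))
s=read_state();print(s['eef_pos'],s['wrist_force'])
E
```

```text
scene new 281 ((0.4577651619911194, -0.028157318010926247), 0.02241136133670807) 0.11503857879369742
scene B 171 ((0.45760291814804077, 0.05282590538263321), 0.02197168581187725) 0.11477529670942735
scene M 27 ((0.45985615253448486, 0.34203213453292847), 0.019274597987532616) 0.08209731721523678
side new 175 ((0.46240246295928955, -0.029183482751250267), 0.023073352873325348) 0.11503746822778033
side A 207 ((0.4557752013206482, 0.1389416605234146), 0.02247980423271656) 0.11498607315628122
side B 189 ((0.4612458050251007, 0.053829144686460495), 0.021946415305137634) 0.11499766995540685
side M 78 ((0.4747840166091919, 0.33816489577293396), 0.02255195938050747) 0.08169225272213641
[ 0.36099371 -0.0334403   0.22555631] [ 0.77930103 -0.21455162 -0.06571797]
```

View pics/s3.png

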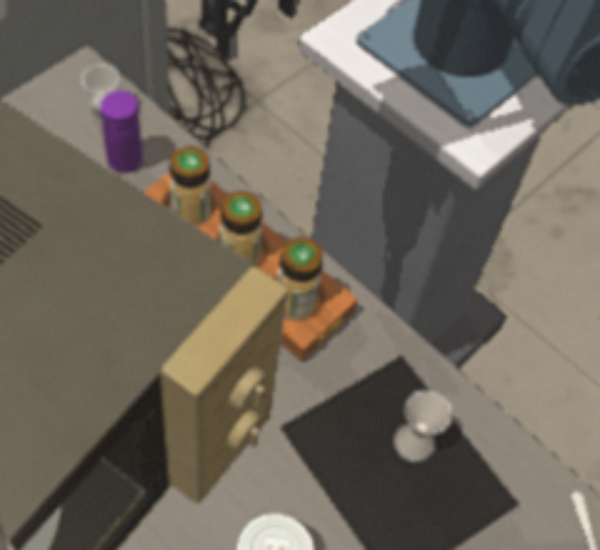

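The crop shows three jars upright in the caddy at (190,170), (242,215) and (300,265), all with tops at 115 mm. The measure stands upright on the mat at (425,425), and the purple jar and glass are untouched.

```bash
python3 -c "from plant import *; print(sign_off())"
```

```text
the job is handed in; nothing more can be done
None
```

The job is handed in at about 15 s of robot time: the measure stands upright on the mat, the spare jar is fully down in the well it left (top at 115 mm, level with the others), and the two caddy jars are where they were.

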